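# Open the terrine press and unload the mould

## Task

Open the counterweighted terrine press on the deli counter: lift its yoke by the cross bar, over its balance point and on down onto its rubber stop, so that it rests open by itself; bring it to the stop under control, neither letting it drop or slam nor leaning on the stop. Then take the lidded mould out of the press and set it down upright, without dropping it, in the middle of the wooden board, leaving the jars and other wares where they are.

Things in the scene. Friction and masses are not known exactly. Their poses are not given: they have to be found in the camera images.
- press: fixed steel press; origin at counter level below the hinge axis, z up, y along the hinge axis; closed bar and mould lie on its -x side. Base plate from x -190 to +80 mm, 190 mm wide, 20 mm high; two posts 36 x 12 mm, 135 mm high, at y +-75 mm beside the hinge; two lips 4 mm high beyond the mould's ends (y +-64 mm)
- hinge (a point): centre of the yoke's hinge axis, 118 mm above the counter, axis horizontal. The yoke weighs about 2 kg with its round counterweight: lifting at the bar takes about 2 N when closed, nothing at the balance point near 1.1 rad; beyond that it falls open by itself, ever faster. Its press plate (44 x 85 mm) hangs 27 mm below the rails' midline, 120 mm from the hinge
- bar (a point): centre of the yoke's cross bar, the handle: bare round metal bar 14 mm thick, parallel to the hinge axis, 210 mm from it, free over 108 mm between two side rails (8 mm wide, 10 mm high, at y +-58 mm). Closed, it lies level with the hinge on the press's -x side, space all round. It can turn between gripper pads that keep pointing down
- yoke (a joint): yoke angle in rad: 0 closed (plate on the mould), pi/2 with the bar straight above the hinge, growing as the bar goes up and over to the press's +x side. The open stop is set by hand: the yoke meets it anywhere between 1.65 and 2.2, different each time, to be felt for. Above 1.1 rad/s it counts as dropped or slammed
- buffer (a joint): rubber roller of the open stop, 18 mm thick, across the rails 80 mm from the hinge: how far it is squeezed, rad about the hinge, 0 untouched. Springy, 50 N m per rad: 5 N at the bar squeezes it by 0.02, 13 N by 0.055, which is leaning on it too hard. The yoke's own weight squeezes it by less than 0.02
- mould: lidded metal terrine mould, a plain box 60 (x) x 100 (y) x 70 mm high, 0.4 to 0.9 kg, loose, lid stays on; origin at the centre of its underside, z up. Starts on the press's base plate under the press plate, about 120 mm from the hinge on the press's -x side, 100 mm side nearly along the hinge axis. Grasp across the 60 mm side, from above
- board: plain wooden board lying on the counter, fixed, 240 (x) x 200 (y) x 20 mm thick; origin at the centre of its underside, so its top is 20 mm above the origin
- mustard: mustard jar, 64 mm across, 100 mm high; loose, a bystander to be left alone; origin at the centre of its underside
- mill: wooden pepper mill, 54 mm across, 150 mm high; loose, a bystander to be left alone; origin at the centre of its underside
- ramekin: white china bowl, 84 mm across, 45 mm high; loose, a bystander to be left alone; origin at the centre of its underside
- pate_tin: flat metal tin 75 x 105 x 50 mm, not the mould: it lies on the counter, not in the press; loose, a bystander to be left alone; origin at the centre of its underside
- cheese: small pale goat cheese, 70 mm across, 35 mm high; loose, a bystander to be left alone; origin at the centre of its underside
- cornichons: green glass jar, 72 mm across, 120 mm high; loose, a bystander to be left alone; origin at the centre of its underside
Not all that is in view belongs to the job. What is shaped like the mould but red is not meant.

How it is judged (in metres and radians):
On the way:
1. the yoke rests open by itself, past its balance and on its stop (beyond 1.55 rad, still), let go by the fingers (value of joint yoke above 1.55 rad and velocity of joint yoke between -0.05 and 0.05 rad/s and contact force between press and the fingers below 0.1 N), for 0.3 s.
At the end, for the whole second after the job is handed in: the yoke still rests open on its stop (beyond 1.55 rad, not moving); the mould stands upright (within 0.1 rad) and still with its underside on the board's top (within 4 mm), its centre within 60 mm along the board's 240 mm side and within 40 mm along its 200 mm side of the board's centre (value of joint yoke above 1.55 rad and velocity of joint yoke between -0.05 and 0.05 rad/s and x of mould in the frame of board between -0.06 and 0.06 m and y of mould in the frame of board between -0.04 and 0.04 m and z of mould in the frame of board between 0.016 and 0.024 m and angle between mould's own z axis and vertical below 0.1 rad and linear speed of mould below 0.02 m/s); the robot touches nothing.
It fails at once if the yoke drops or slams: it swings faster than 1.1 rad/s (velocity of joint yoke above 1.1 rad/s or velocity of joint yoke below -1.1 rad/s).
It fails at once if the stop is leaned on: its rubber is squeezed by more than 0.055 rad (value of joint buffer above 0.055 rad).
It fails at once if the mould is dropped or thrown onto the board: over the board and within 30 mm of its top it moves faster than 0.4 m/s (horizontal distance between mould and board below 0.12 m and z of mould in the frame of board below 0.05 m and linear speed of mould above 0.4 m/s).
It fails at once if a bystander is moved by more than 20 mm (distance of any of mustard, mill, ramekin, pate_tin, cheese, cornichons from where it was at the start of the episode above 0.02 m).
It also fails if it takes over 72 s, if anything falls off the work surface, if the arm or the gripper's body presses on something with over 40 N, if the wrist force passes 120 N, or if a joint passes its speed limit or range.

## Robot

A 6-joint arm with a two-finger parallel gripper is mounted at the origin on the work surface. World frame = base frame: x ahead of the robot, y to its left, z up, the work surface at z = 0. Lengths are in mm, angles in degrees, forces in N, time in s.
With the tool pointing down it reaches from about 350 to 850 mm from the base axis. Payload 8.1 kg.
Tool frame: the origin (TCP) lies midway between the tips of the shut fingers; the grasp point (between the pads) lies 19 mm behind it (r.pinch_z is the distance from the TCP to the grasp point, in mm); z points along the fingers, y is the line along which they close (so a half turn about z gives the same grasp; the last joint's range is limited). The gripper opens to 85 mm and grips with 20 to 120 N. Pads are 22 mm wide; open, the fingers measure 114 mm over their backs; the gripper's body (76 mm by 85 mm) begins 54 mm behind the grasp point. The pads swing forward as they close: fully open they stand 13 mm farther back than shut.
Start: joints at [71.253, 7.471, 85.268, -0, 87.261, -4.893], TCP at [143.648, 582.555, 231.292] pointing down, gripper open.
Joint ranges: [-169.43, 169.43], [-51.17, 129.36], [1.28, 143.12], [-76.62, 256.62], [0, 156.53], [-152.29, 152.29]. Speed limits (degrees/s): [136.94, 136.94, 159.86, 180, 180, 180].

## Interface

Orientations are given as [roll, pitch, yaw] about the fixed x, y, z axes, in that order (R = Rz(yaw) Ry(pitch) Rx(roll)).
In Python, from bench import sensors, optics, job, r gives the robot as it stands.
- The arm moves only by the tool play_rows, never from a script. Its argument "motion" is a list that holds one entry, the list of rows, each a list of 6 numbers: the shift along the tool's x, y, z in cm, then the turn, a rotation vector about the tool's x, y, z in degrees. In form: [[[x, y, z, ax, ay, az], ...]]. A call has 1 to 5 rows; each row is the pose to reach, as a shift and turn from the pose commanded when the call began, along the tool's axes at that moment; what a row does not reach only later rows make up. A row lasts 1/10 s, in which the tool goes at most 50 mm and 8.59 degrees, less where a joint would pass 70% of its speed; a pose out of reach is approached as far as the arm can. A call with a gripper value outside its range is refused whole. "jaw" is the opening, from 0 (shut) to 1 (fully open), set as the call begins (left out, the last holds). The fingers move at their own pace and stop on an object; "squeeze" is the grip in N (left out, the last holds). Time passes only in rows, so rows that repeat a pose let the fingers close. It gives the time, the measured TCP pose, the force, the opening and the grip force at its end, in the units of the state.
- sensors.sense(): the state, without advancing time (a new reading comes with each control period).
- optics.snapshot(name): name is "scene" or "top" or "wrist"; returns a dict with "pixels" (400x640x3 uint8, red, green, blue), "mtx" (3x3 intrinsics, pixels), "k1" (the pictures are not rectified: a ray, as slopes to the right and down, at radius r is drawn at 1 + k1 r^2 times it, then the intrinsics apply), "R" (3x3) and "t" (3): a world point X has camera coordinates R X + t; the wrist camera has in their place "T_tool_cam" (4x4, takes a point from camera to tool coordinates, whose origin is the TCP and whose axes are the flange's). Camera axes: x right, y down, z forward; pixel columns grow to the right and rows downward; lengths in mm; the calibration is good to about 2 mm. A picture is of the moment at which its call begins: read the wrist's pose just before it. There is no depth.
- job.hand_in(): hands the job in; it is judged then, once.
The state is a dict: "time": time; "joint_pos": joint angles; "qd": joint speeds; "joint_efforts": joint torques, N m; "tool_pos": TCP position; "tcp_rot": TCP orientation; "ft_force": force on the tool from outside, world axes, zero at the start; "wrist_torque": the same for the moment, N m; "finger_gap": finger opening in mm; "grip_force": force on a finger pad.
Only numpy, scipy, OpenCV 4.12 (cv2) and the standard library are available. Lean on these libraries where they do the work, as an engineer would, in place of code of your own. Each camera call takes 0.05 s, during which the arm holds its last target. There are 200 camera calls.

## Working session

There is one attempt and no reset: what is moved stays moved. The work goes in short steps, Python scripts to look and compute and a tool call to move; the robot and the scene stay as the last step left them, time stands still between calls to the robot, and variables do not carry over. Pictures are saved under pics/ and viewed, at most 10 in all, crops included, and the job is handed in when it is done.

Besides the shell and the picture viewer there is one more tool, called after ">>>" as a command line: name --argument value ..., lists and objects as JSON in quotes. play_rows: Moves the arm, as the interface text tells. Its arguments: {"type":"object","properties":{"motion":{"type":"array","items":{"type":"array","items":{"type":"array","items":{"type":"number"}}}},"jaw":{"type":"number"},"squeeze":{"type":"number"}},"required":["motion"]}

```bash
mkdir -p pics; cat > h.py <<'E'
import numpy as np, cv2
from bench import sensors, optics, job, r
def grab(n,f):
    s=optics.snapshot(n); cv2.imwrite(f'pics/{f}.png',cv2.cvtColor(s['pixels'],cv2.COLOR_RGB2BGR)); np.save(f'{f}.npy',s,allow_pickle=True); return s
def load(f): return np.load(f'{f}.npy',allow_pickle=True).item()
def ray(s,u,v):
    K=np.array(s['mtx']); d=np.array([[[u,v]]],float)
    p=cv2.undistortPoints(d,K,np.array([s['k1'],0,0,0.]))[0,0]
    R=np.array(s['R']); return -R.T@np.array(s['t']), R.T@np.array([p[0],p[1],1])
def onz(s,u,v,z):
    c,d=ray(s,u,v); return c+d*(z-c[2])/d[2]
def proj(s,X):
    R=np.array(s['R']); 
    return cv2.projectPoints(np.array(X,float).reshape(-1,1,3),cv2.Rodrigues(R)[0],np.array(s['t'],float),np.array(s['mtx']),np.array([s['k1'],0,0,0.]))[0][:,0]
def tri(s1,p1,s2,p2):
    a,d=ray(s1,*p1); b,e=ray(s2,*p2)
    k=np.linalg.lstsq(np.c_[d,-e],b-a,rcond=None)[0]; P,Q=a+k[0]*d,b+k[1]*e
    return (P+Q)/2, np.linalg.norm(P-Q)
E
python3 - <<'E'
from h import *
print(sensors.sense(), r.pinch_z)
for n in('scene','top'):
    s=grab(n,n); print({k:v for k,v in s.items() if k!='pixels'})
E
```

```text
{'time': 0.0, 'joint_pos': array([ 7.12541033e+01,  7.51382636e+00,  8.53303849e+01, -3.78452215e-04,
        8.72613465e+01, -4.89176482e+00]), 'qd': array([ 0.11721617, -0.08051695,  0.04054506, -0.00759233,  0.03425008,
       -0.04894446]), 'joint_efforts': array([ 4.86638128e-04, -5.69380760e+01, -5.00571620e+01, -2.02973324e-04,
        1.45801215e-02, -9.15550208e-05]), 'tool_pos': array([143.45913891, 582.0260639 , 230.24719739]), 'tcp_rot': array([-1.79894794e+02, -8.62469051e-03,  1.66145879e+02]), 'ft_force': array([-0.09448245, -0.86677136,  0.14944544]), 'wrist_torque': array([-0.00581474,  0.01111606, -0.05163895]), 'grip_force': 0.0, 'finger_gap': 85.60205476948425} 18.700000000000003
{'mtx': array([[411.41682557,   0.        , 319.83706654],
       [  0.        , 411.41682557, 199.97918135],
       [  0.        ,   0.        ,   1.        ]]), 'k1': -0.05041793168846047, 'R': array([[ 0.68320653,  0.73020793,  0.00502189],
       [ 0.52212258, -0.48368404, -0.70245125],
       [-0.51050646,  0.48254132, -0.71171414]]), 't': array([-345.18812745, -256.43733372, 1643.60239226])}
{'mtx': array([[373.53162411,   0.        , 316.68626426],
       [  0.        , 373.53162411, 190.91648938],
       [  0.        ,   0.        ,   1.        ]]), 'k1': -0.035855099023638815, 'R': array([[-0.01469972, -0.99986597,  0.00720808],
       [-0.99343101,  0.01378618, -0.1135992 ],
       [ 0.1134846 , -0.0088306 , -0.99350051]]), 't': array([ -34.04987514,  565.34741259, 1269.6131208 ])}
```

View pics/scene.png

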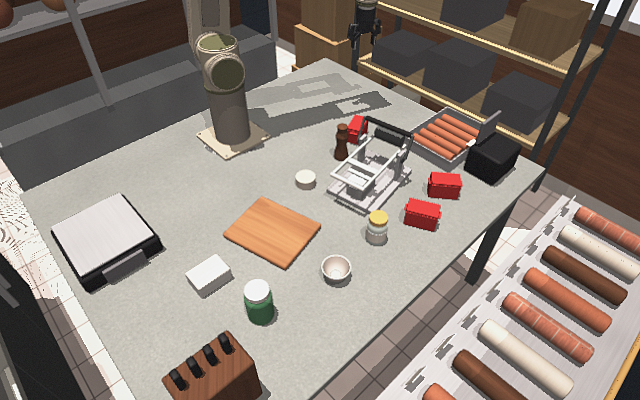

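View pics/top.png

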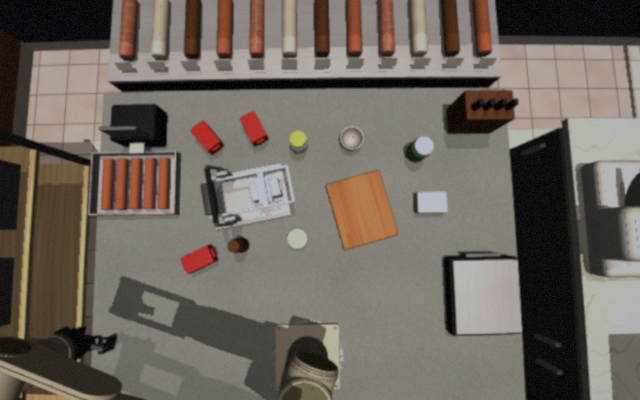

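The scene shows the press near (370,175) with its hinge end toward upper right, and the board at (272,231). In the top view the press is at (205–293, 165–225), with the bar end near (290,185), and the board is at (361,209). I'll enlarge the press.

```bash
python3 - <<'E'
from h import *
a=cv2.imread('pics/top.png')[150:240,190:310]; b=cv2.imread('pics/scene.png')[105:220,315:425]
cv2.imwrite('pics/c1.png',np.vstack([cv2.resize(a,(480,360)[:2],interpolation=cv2.INTER_CUBIC)]))
a4=cv2.resize(a,None,fx=3.2,fy=3.2,interpolation=2);b4=cv2.resize(b,None,fx=3.6,fy=3.6,interpolation=2)
H=max(a4.shape[0],b4.shape[0]);o=np.zeros((H,a4.shape[1]+b4.shape[1],3),np.uint8)
o[:a4.shape[0],:a4.shape[1]]=a4;o[:b4.shape[0],a4.shape[1]:]=b4
cv2.imwrite('pics/c1.png',o);print(o.shape,a4.shape)
# board
s=load('top');im=cv2.cvtColor(s['pixels'],cv2.COLOR_RGB2HSV)
m=cv2.inRange(im,(8,110,110),(20,255,255));n,l,st,c=cv2.connectedComponentsWithStats(m)
i=l[209,361];cn=cv2.findContours((l==i).astype(np.uint8),0,2)[0][0]
q=cv2.boxPoints(cv2.minAreaRect(cn));W=np.array([onz(s,*p,20) for p in q]);print(q,W,W.mean(0),np.linalg.norm(W-np.roll(W,1,0),axis=1))
E
```

```text
(414, 780, 3) (288, 384, 3)
[[324.94342 184.3019 ]
 [379.22644 168.79247]
 [397.86792 234.03773]
 [343.5849  249.54716]] [[ 589.28489904  -71.69716423   20.        ]
 [ 642.20015746 -265.47165771   20.        ]
 [ 411.00817839 -322.97840232   20.        ]
 [ 360.63139395 -132.35183792   20.        ]] [ 500.78115721 -198.12476554   20.        ] [236.56165123 200.86955692 238.2367664  197.17075712]
```

View pics/c1.png

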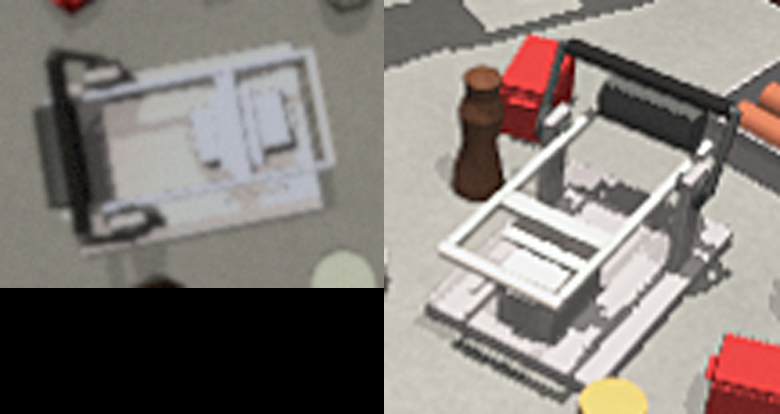

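```bash
python3 - <<'E'
from h import *
t=load('top');s=load('scene')
A=lambda x,y:(190+x/3.2,150+y/3.2)
B=lambda x,y:(315+(x-384)/3.6,105+y/3.6)
P={}
for n,a,b in [('barFar',A(310,52),B(560,302)),('barNear',A(331,163),B(443,248))]:
    X,e=tri(t,a,s,b);P[n]=X;print(n,X.round(1),round(e,1),onz(t,*a,118).round(1),onz(s,*b,118).round(1))
# base plate corners at z=20 (top view)
for n,p in [('hingeend low',A(82,250)),('barend low',A(325,207))]: print(n,onz(t,*p,20).round(1))
print('s corner front',onz(s,*B(427,312),20).round(1),onz(s,*B(590,385),20).round(1))
# rail ends near hinge
print('railhinge',onz(t,*A(85,93),118).round(1),onz(t,*A(108,212),118).round(1))
for n,p,z in [('mill',(235,237),150),('mustard',(298,137),100),('cheese',(297,239),35),('ramekin',(351,138),45),('corn',(420,147),120),('pate',(432,202),50)]: print(n,onz(t,*p,z).round(0))
E
```

```text
barFar [638.9  56.5 119. ] 3.7 [637.8  55.2 118. ] [639.3  58.9 118. ]
barNear [522.9  34.  118.5] 1.4 [523.4  34.5 118. ] [522.1  33.8 118. ]
hingeend low [440.7 311.6  20. ]
barend low [483.9  46.7  20. ]
s corner front [499.5  38.2  20. ] [666.7  80.5  20. ]
railhinge [598.6 285.3 118. ] [476.8 260.2 118. ]
mill [410. 216. 150.]
mustard [740.  19. 100.]
cheese [400.  28.  35.]
ramekin [ 749. -165.   45.]
corn [ 696. -386.  120.]
pate [ 519. -439.   50.]
```

>>> play_rows --motion '[[[-2,-1.5,-4,0,0,0],[-6,-4.5,-6,0,0,0],[-10,-7.5,-7,0,0,0],[-14,-10.5,-7,0,0,0],[-18,-13.5,-7,0,0,0]]]' --jaw 0.5 --squeeze 20

```text
time: 0.6
tool_pos: [283.9, 410.6, 301.6]
tcp_rot: [180.0, 0.0, 166.2]
ft_force: [1.5, 0.6, -0.1]
finger_gap: 42.6
grip_force: 0.0
```

>>> play_rows --motion '[[[-4,-3,0,0,0,0],[-8,-6,0,0,0,0],[-12,-9,0,0,0,0],[-16,-12,0,0,0,0],[-20,-14.5,0,0,0,0]]]'

```text
time: 1.1
tool_pos: [443.3, 221.2, 301.1]
tcp_rot: [-180.0, -0.0, 166.1]
ft_force: [0.4, 1.2, 0.5]
finger_gap: 42.8
grip_force: 0.0
```

>>> play_rows --motion '[[[-4,-3,0,0,0,-5],[-8,-6,0,0,0,-10],[-12,-9,0,0,0,-15],[-15,-11.5,0,0,0,-20],[-16,-12,0,0,0,-25]]]'

```text
time: 1.6
tool_pos: [570.5, 64.6, 300.1]
tcp_rot: [-179.9, -0.1, -168.9]
ft_force: [-0.8, 0.7, 0.7]
finger_gap: 43.1
grip_force: 0.0
```

```bash
python3 - <<'E'
from h import *
print({k:v.round(1) for k,v in sensors.sense().items() if k in('tool_pos','tcp_rot','joint_pos','ft_force')})
s=grab('wrist','w1');print(s['T_tool_cam'],s['mtx'])
t=load('top');c=load('scene')
A=lambda x,y:(190+x/3.2,150+y/3.2)
B=lambda x,y:(315+(x-384)/3.6,105+y/3.6)
for a,b in [(A(57,55),B(735,106)),(A(83,240),B(570,45))]: print('roller',tri(t,a,c,b))
E
```

```text
{'joint_pos': array([  1.4,   2.5,  83.4,  -0.1,  94.2, -99.7]), 'tool_pos': array([570.5,  64.6, 300.1]), 'tcp_rot': array([-1.799e+02, -1.000e-01, -1.689e+02]), 'ft_force': array([-0.8,  0.7,  0.7])}
[[ 8.77497927e-04 -9.51785246e-01 -3.06763876e-01  7.94973719e+01]
 [ 9.99999569e-01  7.42279915e-04  5.57453113e-04  1.48746631e+00]
 [-3.02870984e-04 -3.06764233e-01  9.51785487e-01 -1.43806741e+02]
 [ 0.00000000e+00  0.00000000e+00  0.00000000e+00  1.00000000e+00]] [[286.54837261   0.         317.0649341 ]
 [  0.         286.54837261 201.47730514]
 [  0.           0.           1.        ]]
roller (array([625.2539273 , 293.48678962, 198.44122977]), np.float64(4.469400688793331))
roller (array([448.72178812, 268.97411476, 186.6078485 ]), np.float64(4.766585314374173))
```

View pics/w1.png

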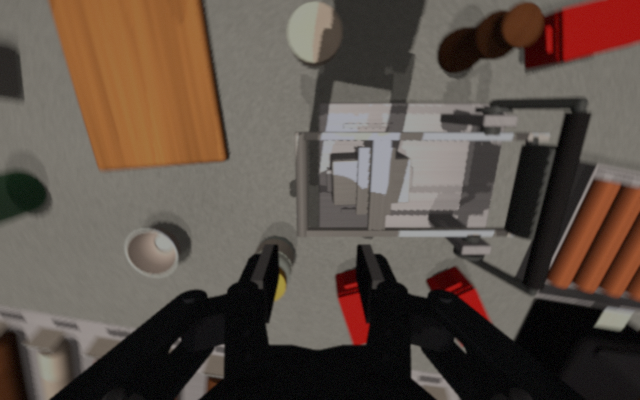

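The wrist view shows the bar near column 302, between rows 137 and 235. The rails run nearly along the image rows, so the yaw is nearly right. The roller triangulates to roughly θ≈1.95, which puts the stop near 1.78.

```bash
cat >> h.py <<'E'
from scipy.spatial.transform import Rotation as Ro
def wset(s,st):
    T=np.eye(4);T[:3,:3]=Ro.from_euler('xyz',st['tcp_rot'],degrees=True).as_matrix();T[:3,3]=st['tool_pos']
    C=np.linalg.inv(T@np.array(s['T_tool_cam']));s['R']=C[:3,:3];s['t']=C[:3,3];return T
E
python3 - <<'E'
from h import *
st=sensors.sense();s=load('w1');T=wset(s,st)
g=cv2.cvtColor(s['pixels'],cv2.COLOR_RGB2GRAY)
for v in(150,170,190,210,225):print(v,g[v,290:316])
for v in (300,400,480):print(v,'col',[g[r_,v] for r_ in range(124,146)],[g[r_,v] for r_ in range(224,244)])
for p in [(302,137),(303,233),(545,136),(510,236)]:
    X=onz(s,*p,118);print(p,X.round(1),(T[:3,:3].T@(X-T[:3,3])).round(1))
E
```

```text
150 [120 122 122 120 117 122 120 109 102 104 107 106 100  96  89  82  73  64
  62  55  49  46  48  46  49  48]
170 [120 120 119 120 114 101  90  91  97 103 107 109 104  99  92  86  76  67
  65  57  52  48  48  48  48  47]
190 [ 86  71  66  67  69  68  76  87  95 101 107 110 107 100  93  88  79  69
  63  68  68  67  69  67  67  66]
210 [119 119 120 121 119 114 101  88  91  98 104 108 108 101  95  91  83  69
  62  64  65  65  65  65  66  67]
225 [106 110 114 117 118 113 102  89  91  97 102 107 108 103  97  92  83  72
  66  68  69  66  66  67  67  65]
300 col [np.uint8(118), np.uint8(118), np.uint8(119), np.uint8(118), np.uint8(117), np.uint8(119), np.uint8(118), np.uint8(105), np.uint8(85), np.uint8(77), np.uint8(85), np.uint8(101), np.uint8(106), np.uint8(107), np.uint8(107), np.uint8(106), np.uint8(106), np.uint8(106), np.uint8(107), np.uint8(107), np.uint8(107), np.uint8(107)] [np.uint8(102), np.uint8(102), np.uint8(102), np.uint8(102), np.uint8(100), np.uint8(101), np.uint8(101), np.uint8(102), np.uint8(101), np.uint8(101), np.uint8(101), np.uint8(101), np.uint8(104), np.uint8(111)
[... 843 characters left out ...]
np.uint8(108), np.uint8(139), np.uint8(154), np.uint8(161), np.uint8(162), np.uint8(161), np.uint8(158), np.uint8(147), np.uint8(123), np.uint8(93), np.uint8(70), np.uint8(65), np.uint8(65), np.uint8(61)] [np.uint8(146), np.uint8(143), np.uint8(132), np.uint8(111), np.uint8(85), np.uint8(90), np.uint8(122), np.uint8(146), np.uint8(158), np.uint8(156), np.uint8(143), np.uint8(122), np.uint8(101), np.uint8(88), np.uint8(72), np.uint8(58), np.uint8(52), np.uint8(48), np.uint8(49), np.uint8(51)]
(302, 137) [524.5  40.1 118. ] [ 50.  -15.2 182.1]
(303, 233) [638.7  62.7 118. ] [-66.5 -15.7 181.9]
(545, 136) [468.  307.9 118. ] [ 52.3 258.5 181.9]
(510, 236) [591.5 317.8 118. ] [-70.7 243.7 181.7]
```

>>> play_rows --motion '[[[-0.4,-0.8,3,0,0,0],[-0.8,-1.6,7,0,0,0],[-0.8,-1.6,11,0,0,0],[-0.8,-1.6,13,0,0,0],[-0.8,-1.6,13,0,0,0]]]'

```text
time: 2.15
tool_pos: [576.8, 54.9, 166.5]
tcp_rot: [179.9, -0.5, -168.9]
ft_force: [-1.9, 0.1, -0.3]
finger_gap: 42.5
grip_force: 0.0
```

```bash
python3 - <<'E'
from h import *
st=sensors.sense();s=grab('wrist','w2');T=wset(s,st);print(st['tool_pos'])
E
```

```text
[576.77978338  54.94618619 166.52599718]
```

View pics/w2.png

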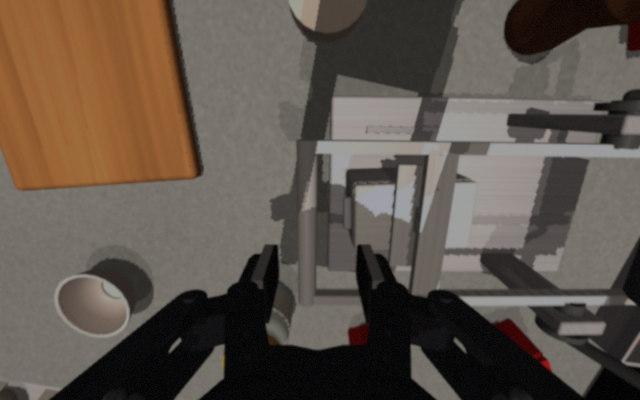

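>>> play_rows --motion '[[[0,0,2.5,0,0,0],[0,0,5,0,0,0],[0,0,6.8,0,0,0],[0,0,6.8,0,0,0],[0,0,6.8,0,0,0]]]'

```text
time: 2.7
tool_pos: [581.1, 54.7, 105.4]
tcp_rot: [-180.0, 0.1, -168.9]
ft_force: [-0.6, 0.3, 0.2]
finger_gap: 42.7
grip_force: 0.0
```

>>> play_rows --motion '[[[0,0,0,0,0,0],[0,0,0,0,0,0],[0,0,0,0,0,0],[0,0,0,0,0,0],[0,0,0,0,0,0]]]' --jaw 0 --squeeze 25

```text
time: 3.2
tool_pos: [582.9, 48.9, 106.5]
tcp_rot: [-179.5, 0.3, -169.0]
ft_force: [2.8, -23.4, 3.4]
finger_gap: 12.9
grip_force: 28.5
```

```bash
python3 - <<'E'
from h import *
st=sensors.sense();print(st)
R=Ro.from_euler('xyz',st['tcp_rot'],degrees=True).as_matrix();print('force tool',R.T@st['ft_force'])
th0=0
P=lambda t:np.array([21*(1-np.cos(t)),-21*np.sin(t)])
for a in np.arange(0,2.3,.2):
    print(round(a,2),(P(a+.2)-P(a)).round(2),[list((P(a+.04*k)-P(a)).round(2)) for k in range(1,6)])
E
```

```text
{'time': 3.2, 'joint_pos': array([ 5.66426368e-02,  1.01654492e+01,  9.56571767e+01, -4.75439621e-01,
        7.38318576e+01, -1.00818081e+02]), 'qd': array([-0.04585718,  0.00573545,  0.03042538, -0.01677909,  0.00821391,
        0.04868302]), 'joint_efforts': array([ 13.96247327, -53.5962975 , -43.59358549,   7.92467952,
         0.87375892,  -0.07287748]), 'tool_pos': array([582.93407049,  48.86896657, 106.46803081]), 'tcp_rot': array([-179.48594632,    0.25300194, -168.9931276 ]), 'ft_force': array([  2.81050439, -23.40777732,   3.43425436]), 'wrist_torque': array([-3.78569062, -0.36494248, -0.1216876 ]), 'grip_force': 28.540015518665314, 'finger_gap': 12.947883601979658}
force tool [  1.69518604 -23.54370762  -3.23067373]
0.0 [ 0.42 -4.17] [[np.float64(0.02), np.float64(-0.84)], [np.float64(0.07), np.float64(-1.68)], [np.float64(0.15), np.float64(-2.51)], [np.float64(0.27), np.float64(-3.35)], [np.float64(0.42), np.float64(-4.17)]]
0.2 [ 1.24 -4.01] [[np.float64(0.18), np.float64(-0.82)], [np.float64(0.4), np.float64(-1.63)], [np.float64(0.65), np.float64(-2.43)], [np.float64(0.
[... 1464 characters left out ...]
.22)], [np.float64(3.34), np.float64(0.37)], [np.float64(4.16), np.float64(0.54)]]
1.8 [3.97 1.36] [[np.float64(0.81), np.float64(0.21)], [np.float64(1.62), np.float64(0.45)], [np.float64(2.41), np.float64(0.72)], [np.float64(3.2), np.float64(1.02)], [np.float64(3.97), np.float64(1.36)]]
2.0 [3.62 2.12] [[np.float64(0.76), np.float64(0.36)], [np.float64(1.5), np.float64(0.76)], [np.float64(2.22), np.float64(1.18)], [np.float64(2.93), np.float64(1.64)], [np.float64(3.62), np.float64(2.12)]]
2.2 [3.13 2.79] [[np.float64(0.67), np.float64(0.51)], [np.float64(1.32), np.float64(1.04)], [np.float64(1.94), np.float64(1.6)], [np.float64(2.55), np.float64(2.19)], [np.float64(3.13), np.float64(2.79)]]
```

>>> play_rows --motion '[[[0,-0.15,0,0,0,0],[0,-0.15,0.3,0,0,0],[0,-0.15,0.6,0,0,0],[0,-0.15,0.6,0,0,0]]]' --jaw 0.35

```text
time: 3.6
tool_pos: [580.0, 53.4, 96.8]
tcp_rot: [180.0, -0.0, -168.8]
ft_force: [-0.1, 0.0, 0.5]
finger_gap: 29.8
grip_force: 0.0
```

>>> play_rows --motion '[[[0,0,0,0,0,0],[0,0,0,0,0,0],[0,0,0,0,0,0],[0,0,0,0,0,0],[0,0,0,0,0,0]]]' --jaw 0 --squeeze 20

```text
time: 4.1
tool_pos: [581.1, 48.5, 97.4]
tcp_rot: [-179.6, -0.0, -168.9]
ft_force: [3.3, -22.3, -1.7]
finger_gap: 13.6
grip_force: 22.7
```

>>> play_rows --motion '[[[0,0,0,0,0,0],[0,0,0,0,0,0],[0,0,0,0,0,0]]]'

```text
time: 4.4
tool_pos: [581.1, 48.4, 97.4]
tcp_rot: [-179.6, -0.0, -168.9]
ft_force: [2.3, -20.1, -1.1]
finger_gap: 12.9
grip_force: 22.7
```

>>> play_rows --motion '[[[0,-0.15,0,0,0,0],[0,-0.3,0,0,0,0],[0,-0.5,0,0,0,0],[0,-0.5,0,0,0,0],[0,-0.5,0,0,0,0]]]'

```text
time: 4.9
tool_pos: [581.1, 48.3, 97.3]
tcp_rot: [180.0, -0.0, -168.8]
ft_force: [-3.9, -1.3, 3.3]
finger_gap: 13.4
grip_force: 22.8
```

>>> play_rows --motion '[[[0,0.0,-0.4,0,0,0],[0,0.05,-1.2,0,0,0],[0,0.12,-2.2,0,0,0],[0,0.25,-3.2,0,0,0],[0,0.42,-4.17,0,0,0]]]'

```text
time: 5.4
tool_pos: [580.3, 52.3, 140.0]
tcp_rot: [180.0, -0.0, -168.9]
ft_force: [-1.3, 0.5, -2.6]
finger_gap: 13.0
grip_force: 21.8
```

>>> play_rows --motion '[[[0,0.18,-0.82,0,0,0],[0,0.4,-1.63,0,0,0],[0,0.65,-2.43,0,0,0],[0,0.93,-3.23,0,0,0],[0,1.24,-4.01,0,0,0]]]'

```text
time: 5.9
tool_pos: [578.2, 63.9, 179.9]
tcp_rot: [-179.9, -0.0, -168.9]
ft_force: [-2.1, -5.0, -1.1]
finger_gap: 13.0
grip_force: 21.4
```

>>> play_rows --motion '[[[0,0.34,-0.77,0,0,0],[0,0.72,-1.52,0,0,0],[0,1.12,-2.26,0,0,0],[0,1.55,-2.98,0,0,0],[0,2.01,-3.68,0,0,0]]]'

```text
time: 6.4
tool_pos: [574.7, 82.9, 217.4]
tcp_rot: [-179.9, 0.1, -168.9]
ft_force: [-3.1, -7.2, 1.8]
finger_gap: 12.9
grip_force: 21.1
```

>>> play_rows --motion '[[[0,0.49,-0.68,0,0,0],[0,1.0,-1.35,0,0,0],[0,1.54,-1.99,0,0,0],[0,2.11,-2.61,0,0,0],[0,2.7,-3.21,0,0,0]]]'

```text
time: 6.9
tool_pos: [569.9, 108.7, 250.8]
tcp_rot: [-179.8, 0.1, -168.9]
ft_force: [-4.5, -11.8, 8.6]
finger_gap: 12.9
grip_force: 21.0
```

>>> play_rows --motion '[[[0,0.61,-0.57,0,0,0],[0,1.25,-1.12,0,0,0],[0,1.91,-1.64,0,0,0],[0,2.59,-2.14,0,0,0],[0,3.28,-2.61,0,0,0]]]'

```text
time: 7.4
tool_pos: [564.0, 142.0, 277.3]
tcp_rot: [-179.9, 0.3, -168.9]
ft_force: [-0.7, -7.2, 3.3]
finger_gap: 13.1
grip_force: 20.6
```

>>> play_rows --motion '[[[0,0.72,-0.44,0,0,0],[0,1.45,-0.85,0,0,0],[0,2.2,-1.23,0,0,0],[0,2.96,-1.58,0,0,0],[0,3.74,-1.9,0,0,0]]]'

```text
time: 7.9
tool_pos: [556.8, 179.8, 295.7]
tcp_rot: [-180.0, 0.3, -168.9]
ft_force: [4.5, -4.1, 6.6]
finger_gap: 13.3
grip_force: 21.9
```

>>> play_rows --motion '[[[0,0.79,-0.29,0,0,0],[0,1.59,-0.55,0,0,0],[0,2.4,-0.77,0,0,0],[0,3.22,-0.96,0,0,0],[0,4.04,-1.12,0,0,0]]]'

```text
time: 8.4
tool_pos: [549.2, 220.2, 305.8]
tcp_rot: [180.0, 0.3, -168.9]
ft_force: [8.0, 0.2, 5.8]
finger_gap: 13.3
grip_force: 22.7
```

>>> play_rows --motion '[[[0,0.83,-0.13,0,0,0],[0,1.67,-0.22,0,0,0],[0,2.5,-0.28,0,0,0],[0,3.2,-0.3,0,0,0],[0,3.6,-0.3,0,0,0]]]'

```text
time: 8.9
tool_pos: [541.9, 255.9, 308.3]
tcp_rot: [179.9, 0.2, -168.8]
ft_force: [7.9, 1.2, -0.7]
finger_gap: 13.3
grip_force: 22.3
```

>>> play_rows --motion '[[[0,0.3,0.0,0,0,0],[0,0.5,0.0,0,0,0],[0,0.58,0,0,0,0],[0,0.58,0,0,0,0],[0,0.58,0,0,0,0]]]'

```text
time: 9.4
tool_pos: [540.8, 261.2, 308.2]
tcp_rot: [179.9, 0.2, -168.8]
ft_force: [7.1, 1.4, 1.7]
finger_gap: 13.5
grip_force: 22.3
```

```bash
cat > f.py <<'E'
from h import *
st=sensors.sense();y=np.array([-.193,.981,0])
d=st['tool_pos']-np.array([581.1,48.3,97.3]);a,z=d@y,d[2]
th=np.arctan2(z,210-a);F=st['ft_force']
print('time',st['time'],'y',a,'z',z,'th',th,'rad',np.hypot(z,210-a),'Ft',F@y*np.sin(th)+F[2]*np.cos(th),'Fr',-F@y*np.cos(th)+F[2]*np.sin(th),F)
E
python3 f.py
```

```text
time 9.4 y 216.60881535427905 z 210.90177933042372 th 1.6021220628151884 rad 211.00530079864274 Ft -0.040313553329998794 Fr 1.6765237729811124 [7.14700666 1.41854053 1.6769639 ]
```

>>> play_rows --motion '[[[0,0.35,0.01,0,0,0],[0,0.7,0.03,0,0,0],[0,1.05,0.06,0,0,0],[0,1.05,0.06,0,0,0],[0,1.05,0.06,0,0,0]]]'

```text
time: 9.9
tool_pos: [538.6, 271.6, 307.6]
tcp_rot: [179.9, 0.2, -168.8]
ft_force: [6.9, 1.6, 1.0]
finger_gap: 13.2
grip_force: 22.3
```

```bash
python3 f.py
```

```text
time 9.9 y 227.2348393899266 z 210.28871831304554 th 1.6525715397853995 rad 210.99380260694858 Ft 0.1686043978821777 Fr 1.0196156171795563 [6.91092388 1.61583656 1.00243604]
```

>>> play_rows --motion '[[[0,0.2,0.02,0,0,0],[0,0.4,0.04,0,0,0],[0,0.63,0.06,0,0,0],[0,0.63,0.06,0,0,0],[0,0.63,0.06,0,0,0]]]'

```text
time: 10.4
tool_pos: [537.4, 277.7, 307.0]
tcp_rot: [179.9, 0.2, -168.8]
ft_force: [7.9, 1.9, 0.8]
finger_gap: 13.0
grip_force: 22.3
```

```bash
python3 f.py
```

```text
time 10.4 y 233.4764043632448 z 209.6508299149159 th 1.6823103662330556 rad 210.96116241109306 Ft 0.2669276407495665 Fr 0.7994881895786611 [7.88360969 1.91210586 0.76481784]
```

>>> play_rows --motion '[[[0,0.2,0.03,0,0,0],[0,0.4,0.06,0,0,0],[0,0.63,0.08,0,0,0],[0,0.63,0.08,0,0,0],[0,0.63,0.08,0,0,0]]]'

```text
time: 10.9
tool_pos: [536.2, 283.9, 306.1]
tcp_rot: [179.9, 0.2, -168.8]
ft_force: [6.8, 1.9, 1.2]
finger_gap: 13.2
grip_force: 22.3
```

```bash
python3 f.py
```

```text
time 10.9 y 239.7742011850556 z 208.83553521616756 th 1.7124144054617265 rad 210.94734846693694 Ft 0.36401612859128046 Fr 1.2448099148368372 [6.84501521 1.89312822 1.18096889]
```

>>> play_rows --motion '[[[0,0.2,0.03,0,0,0],[0,0.4,0.06,0,0,0],[0,0.62,0.1,0,0,0],[0,0.62,0.1,0,0,0],[0,0.62,0.1,0,0,0]]]'

```text
time: 11.4
tool_pos: [534.9, 290.0, 305.1]
tcp_rot: [179.9, 0.2, -168.8]
ft_force: [6.6, 2.1, 0.5]
finger_gap: 13.3
grip_force: 22.3
```

```bash
python3 f.py
```

```text
time 11.4 y 246.05092251561555 z 207.76429529171327 th 1.7426040321265583 rad 210.86884884280357 Ft 0.6400454688601571 Fr 0.6669523683807601 [6.63316662 2.06406534 0.54770849]
```

>>> play_rows --motion '[[[0,0.2,0.04,0,0,0],[0,0.4,0.08,0,0,0],[0,0.62,0.12,0,0,0],[0,0.62,0.12,0,0,0],[0,0.62,0.12,0,0,0]]]'

```text
time: 11.9
tool_pos: [533.7, 296.0, 303.9]
tcp_rot: [179.9, 0.2, -168.8]
ft_force: [5.9, 2.3, 0.3]
finger_gap: 12.9
grip_force: 22.3
```

```bash
python3 f.py
```

```text
time 11.9 y 252.1292745016223 z 206.61564480774712 th 1.7719406596250113 rad 210.86702077222546 Ft 1.0497808850369996 Fr 0.5613228128128458 [5.91295515 2.32616031 0.34026927]
```

>>> play_rows --motion '[[[0,0.2,0.04,0,0,0],[0,0.4,0.08,0,0,0],[0,0.62,0.13,0,0,0],[0,0.62,0.13,0,0,0],[0,0.62,0.13,0,0,0]]]'

```text
time: 12.4
tool_pos: [532.8, 301.0, 302.9]
tcp_rot: [-180.0, 0.2, -168.9]
ft_force: [5.7, -3.1, 2.8]
finger_gap: 12.8
grip_force: 22.4
```

```bash
python3 f.py
```

```text
time 12.4 y 257.267915473576 z 205.6333349116406 th 1.7967365350162252 rad 210.9960290150032 Ft -4.688801227414123 Fr 1.7650995225602228 [ 5.74558907 -3.12467793  2.77063585]
```

The force reverses to -4.7 N at θ≈1.797, so the stop has been reached. I'll ease off before letting go.

>>> play_rows --motion '[[[0,-0.15,-0.03,0,0,0],[0,-0.3,-0.06,0,0,0],[0,-0.4,-0.08,0,0,0],[0,-0.4,-0.08,0,0,0],[0,-0.4,-0.08,0,0,0]]]'

```text
time: 12.9
tool_pos: [533.4, 297.8, 303.7]
tcp_rot: [179.9, 0.2, -168.9]
ft_force: [7.1, 0.4, 2.9]
finger_gap: 13.2
grip_force: 22.3
```

```bash
python3 f.py
```

```text
time 12.9 y 253.9394455387935 z 206.38419163843173 th 1.7805655705893537 rad 211.00973776701755 Ft -1.5676969516842243 Fr 2.6074461871250385 [7.06517393 0.38043487 2.87673647]
```

>>> play_rows --motion '[[[0,0,0,0,0,0],[0,0,0,0,0,0],[0,0,0,0,0,0],[0,0,0,0,0,0],[0,0,0,0,0,0]]]' --jaw 0.4

```text
time: 13.4
tool_pos: [532.1, 297.1, 302.4]
tcp_rot: [180.0, -0.0, -168.8]
ft_force: [0.6, -0.4, -0.0]
finger_gap: 34.1
grip_force: 0.0
```

```bash
python3 f.py; python3 -c "
from h import *
s=grab('wrist','w3')"
```

```text
time 13.4 y 253.51997518462238 z 205.11700614304323 th 1.779867355844392 rad 209.68303328871266 Ft -0.48001659169797795 Fr -0.11412993665649315 [ 0.55464786 -0.3936846  -0.01201662]
```

View pics/w3.png

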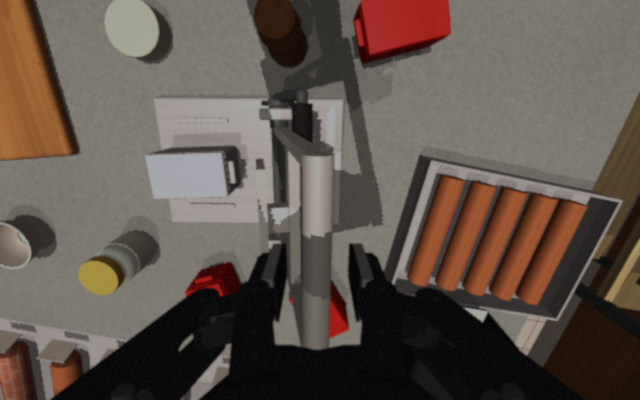

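The bar sits free between the open fingers. The yoke rests open, and the mould is visible on the base plate near (190,175).

>>> play_rows --motion '[[[0,0,-2,0,0,0],[0,0,-4,0,0,0],[0,0,-6,0,0,0],[0,-3,-6.5,0,0,0],[0,-7,-6.5,0,0,0]]]'

```text
time: 13.95
tool_pos: [546.0, 229.2, 369.3]
tcp_rot: [180.0, 0.1, -168.7]
ft_force: [-0.0, -0.7, 0.2]
finger_gap: 34.3
grip_force: 0.0
```

>>> play_rows --motion '[[[0,-4,0,0,0,0],[0,-8,1,0,0,0],[0,-10,5,0,0,0],[0,-10,8,0,0,0],[0,-10,9,0,0,0]]]' --jaw 1

```text
time: 14.45
tool_pos: [563.6, 129.1, 273.4]
tcp_rot: [180.0, -0.3, -168.9]
ft_force: [-0.4, 0.9, -0.3]
finger_gap: 85.2
grip_force: 0.0
```

>>> play_rows --motion '[[[0,0,0,0,0,0],[0,0,0,0,0,0]]]'

```text
time: 14.65
tool_pos: [565.7, 130.9, 279.3]
tcp_rot: [180.0, 0.1, -168.8]
ft_force: [0.9, 0.1, -0.2]
finger_gap: 85.3
grip_force: 0.0
```

```bash
python3 - <<'E'
from h import *
st=sensors.sense();s=optics.snapshot('wrist')
cv2.imwrite('pics/w4.png',cv2.cvtColor(s['pixels'],cv2.COLOR_RGB2BGR));T=wset(s,st);np.save('w4.npy',s,allow_pickle=True);print(st['tool_pos'],st['tcp_rot'],st['finger_gap'])
E
```

```text
[565.6837093  130.85771584 279.32112633] [ 1.79998922e+02  1.09122460e-01 -1.68807338e+02] 85.2586686439953
```

View pics/w4.png

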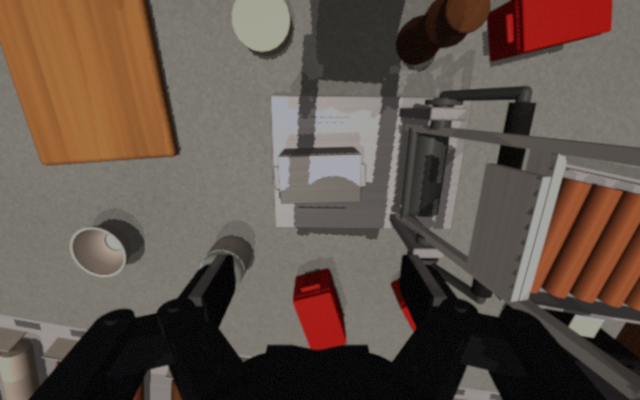

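```bash
python3 - <<'E'
from h import *
s=load('w4')
T=np.eye(4)
yt=np.array([-.193,.981]);xt=np.array([-.981,-.193]);H=np.array([540.6,254.3])
for p,z in [((280,153),90),((362,153),90),((360,202),90),((282,202),90),((275,175),90),((278,149),20),((366,149),20),((320,118),24),((320,207),24),((273,97),20),((275,227),20)]:
    X=onz(s,*p,z);d=X[:2]-H;print(p,z,X.round(1),'press x',round(d@yt,1),'press y',round(d@xt,1))
b=cv2.imread('pics/w4.png')[85:240,255:415];b=cv2.convertScaleAbs(b,alpha=1.5);cv2.imwrite('pics/c2.png',cv2.resize(b,None,fx=3.7,fy=3.7,interpolation=2))
E
```

```text
(280, 153) 90 [543.5  84.3  90. ] press x -167.3 press y 29.9
(362, 153) 90 [525.  177.6  90. ] press x -72.3 press y 30.1
(360, 202) 90 [583.5 189.6  90. ] press x -71.7 press y -29.6
(282, 202) 90 [602.1  96.1  90. ] press x -167.1 press y -29.8
(275, 175) 90 [570.4  82.6  90. ] press x -174.2 press y 3.9
(278, 149) 20 [550.4  73.9  20. ] press x -178.9 press y 25.2
(366, 149) 20 [526.4 194.5  20. ] press x -55.9 press y 25.5
(320, 118) 24 [498.  123.1  24. ] press x -120.5 press y 67.1
(320, 207) 24 [621.6 148.1  24. ] press x -119.8 press y -59.0
(273, 97) 20 [483.9  56.8  20. ] press x -182.8 press y 93.7
(275, 227) 20 [667.9  87.6  20. ] press x -188.1 press y -92.7
```

View pics/c2.png

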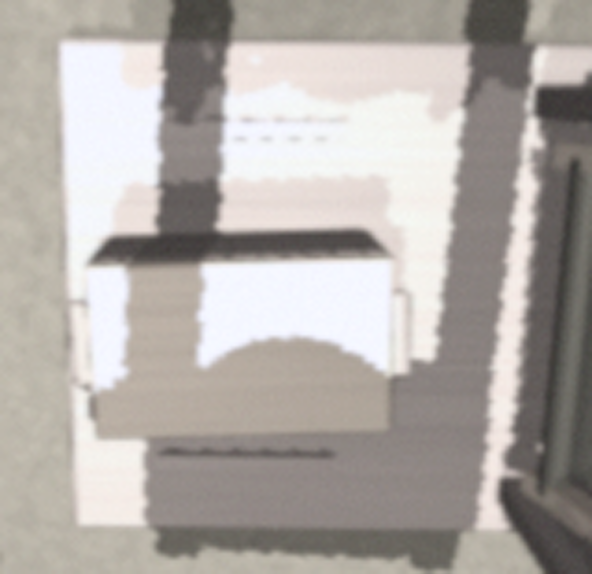

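The lidded mould is centred near (564,137). Its 100 mm side runs along the press's x, with handles at the left and right ends, so I'll turn the gripper 90° to grasp across the 60 mm side.

>>> play_rows --motion '[[[0,0.2,0,0,0,8],[0,0.4,0,0,0,16],[0.1,0.6,0,0,0,24],[0.1,0.6,0,0,0,32],[0.1,0.6,0,0,0,40]]]'

```text
time: 15.2
tool_pos: [563.9, 136.8, 280.2]
tcp_rot: [179.9, 0.2, 150.9]
ft_force: [-0.7, -0.8, 0.5]
finger_gap: 85.2
grip_force: 0.0
```

>>> play_rows --motion '[[[0,0,0,0,0,8],[0,0,0,0,0,16],[0,0,0,0,0,24],[0,0,0,0,0,32],[0,0,0,0,0,40]]]'

```text
time: 15.7
tool_pos: [564.0, 136.7, 280.1]
tcp_rot: [179.8, 0.0, 110.9]
ft_force: [-0.3, 0.5, 0.1]
finger_gap: 85.4
grip_force: 0.0
```

>>> play_rows --motion '[[[0,0,0,0,0,5],[0,0,0,0,0,10],[0,0,0,0,0,10],[0,0,0,0,0,10],[0,0,0,0,0,10]]]'

```text
time: 16.2
tool_pos: [563.4, 136.2, 278.5]
tcp_rot: [179.9, 0.0, 101.3]
ft_force: [0.4, -0.1, -0.1]
finger_gap: 85.3
grip_force: 0.0
```

```bash
python3 - <<'E'
from h import *
st=sensors.sense();s=optics.snapshot('wrist')
cv2.imwrite('pics/w5.png',cv2.cvtColor(s['pixels'],cv2.COLOR_RGB2BGR));T=wset(s,st);np.save('w5.npy',s,allow_pickle=True);print(st['tool_pos'],st['tcp_rot'],st['joint_pos'])
M=np.array([563.5,136.9,90]);print('mould in tool',T[:3,:3].T@(M-T[:3,3]), proj(s,[M]))
E
```

```text
[563.38406962 136.19337487 278.48334639] [1.79922036e+02 3.12733287e-03 1.01284217e+02] [ 8.52182382e+00  3.37290612e+00  8.47332416e+01  6.34011528e-04
  9.18158286e+01 -2.76237486e+00]
mould in tool [ 6.80568129e-01 -4.51446576e-03  1.88483478e+02] [[317.76210315 179.3825297 ]]
```

View pics/w5.png

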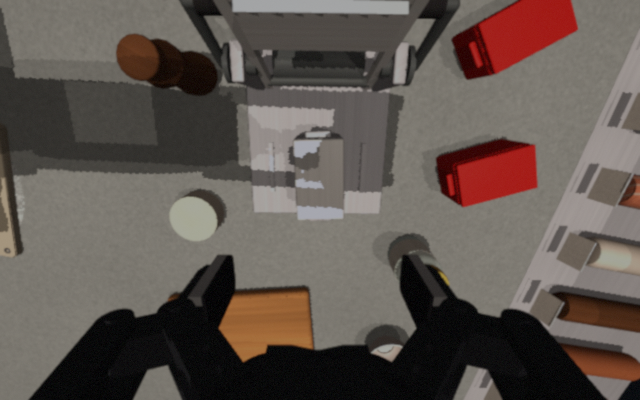

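>>> play_rows --motion '[[[0,0,3,0,0,0],[0,0,6.5,0,0,0],[0,0,10,0,0,0],[0,0,12,0,0,0],[0,0,13,0,0,0]]]'

```text
time: 16.75
tool_pos: [561.5, 135.7, 144.8]
tcp_rot: [-179.8, -0.0, 101.2]
ft_force: [-0.3, 0.4, 0.2]
finger_gap: 85.3
grip_force: 0.0
```

>>> play_rows --motion '[[[0,0,2,0,0,0],[0,0,4.5,0,0,0],[0,0,7,0,0,0],[0,0,9,0,0,0],[0,0,10,0,0,0]]]'

```text
time: 17.25
tool_pos: [562.6, 135.8, 46.4]
tcp_rot: [-179.9, -0.0, 101.2]
ft_force: [-0.6, -0.4, 0.3]
finger_gap: 85.0
grip_force: 0.0
```

>>> play_rows --motion '[[[0,0,0,0,0,0],[0,0,0,0,0,0]]]'

```text
time: 17.45
tool_pos: [564.0, 136.1, 48.9]
tcp_rot: [179.9, 0.0, 101.2]
ft_force: [-0.1, -0.3, 0.4]
finger_gap: 85.5
grip_force: 0.0
```

>>> play_rows --motion '[[[0,0,0,0,0,0],[0,0,0,0,0,0],[0,0,0,0,0,0],[0,0,0,0,0,0],[0,0,0,0,0,0]]]' --jaw 0 --squeeze 50

```text
time: 17.95
tool_pos: [564.8, 136.2, 49.7]
tcp_rot: [179.8, 0.0, 101.2]
ft_force: [0.8, 0.2, 6.0]
finger_gap: 59.2
grip_force: 56.2
```

>>> play_rows --motion '[[[0,0,-0.7,0,0,0],[0,0,-2,0,0,0],[0,0,-4,0,0,0],[-1,-0.3,-6,0,0,0],[-3,-1,-8,0,0,0]]]'

```text
time: 18.45
tool_pos: [558.5, 105.3, 128.7]
tcp_rot: [-180.0, -0.0, 101.2]
ft_force: [-0.2, -0.9, -4.7]
finger_gap: 59.6
grip_force: 55.3
```

>>> play_rows --motion '[[[-3,-1.2,0,0,0,0],[-6,-2.4,0,0,0,0],[-9,-3.6,0,0,0,0],[-12,-4.8,0,0,0,0],[-15,-6,0,0,0,0]]]'

```text
time: 18.95
tool_pos: [528.3, -55.3, 128.0]
tcp_rot: [-180.0, -0.0, 101.2]
ft_force: [1.0, -0.2, -6.6]
finger_gap: 58.9
grip_force: 55.4
```

>>> play_rows --motion '[[[-3,-1.2,0,0,0,0],[-6,-2.4,0,0,0,0],[-9,-3.8,0,0,0,0],[-11.5,-5,0,0,0,0],[-13.5,-5.7,0,0,0,0]]]'

```text
time: 19.45
tool_pos: [498.2, -199.2, 127.9]
tcp_rot: [-180.0, -0.0, 101.1]
ft_force: [-0.5, 0.1, -5.7]
finger_gap: 59.2
grip_force: 55.3
```

>>> play_rows --motion '[[[0,0,0,0,0,0],[0,0,0,0,0,0]]]'

```text
time: 19.65
tool_pos: [498.9, -197.8, 127.8]
tcp_rot: [-180.0, -0.0, 101.1]
ft_force: [0.0, -0.5, -6.3]
finger_gap: 59.0
grip_force: 55.3
```

```bash
python3 - <<'E'
from h import *
st=sensors.sense();T=wset(optics.snapshot('wrist'),st);print(st['tool_pos'],st['finger_gap'],st['ft_force'],T[:3,:3].T@(np.array([500.8,-198.1,50])-T[:3,3]))
s=load('scene');im=cv2.cvtColor(s['pixels'],cv2.COLOR_RGB2HSV)
m=cv2.inRange(im,(8,110,110),(20,255,255));n,l,_,_=cv2.connectedComponentsWithStats(m);i=l[231,272]
q=cv2.approxPolyDP(cv2.convexHull(cv2.findContours((l==i).astype(np.uint8),0,2)[0][0]),5,True)[:,0];print(q,np.array([onz(s,*p,20) for p in q]).round(0))
E
```

```text
[ 498.92903966 -197.83637481  127.79156122] 59.0336335680438 [ 0.03206938 -0.5256142  -6.3310314 ] [-0.66907053  1.8102545  77.79056698]
[[261 197]
 [320 224]
 [285 268]
 [223 234]] [[ 368. -141.   20.]
 [ 590.  -78.   20.]
 [ 644. -266.   20.]
 [ 417. -325.   20.]]
```

Centred over the board. I'll lower it slowly.

>>> play_rows --motion '[[[0,0,1.5,0,0,0],[0,0,3,0,0,0],[0,0,4.5,0,0,0],[0,0,5.5,0,0,0],[0,0,6.3,0,0,0]]]'

```text
time: 20.2
tool_pos: [498.4, -197.0, 62.5]
tcp_rot: [-179.9, -0.1, 101.2]
ft_force: [0.8, 0.3, -6.5]
finger_gap: 59.4
grip_force: 55.3
```

>>> play_rows --motion '[[[0,0,0.4,0,0,0],[0,0,0.8,0,0,0],[0,0,1.1,0,0,0],[0,0,1.3,0,0,0],[0,0,1.3,0,0,0]]]'

```text
time: 20.7
tool_pos: [499.4, -197.8, 51.6]
tcp_rot: [180.0, 0.0, 101.1]
ft_force: [-0.3, 0.3, -5.4]
finger_gap: 59.4
grip_force: 55.3
```

>>> play_rows --motion '[[[0,0,0.1,0,0,0],[0,0,0.2,0,0,0],[0,0,0.2,0,0,0],[0,0,0.2,0,0,0]]]'

```text
time: 21.1
tool_pos: [499.6, -197.8, 49.8]
tcp_rot: [180.0, 0.0, 101.1]
ft_force: [1.2, 0.2, -4.7]
finger_gap: 59.4
grip_force: 55.3
```

>>> play_rows --motion '[[[0,0,0.1,0,0,0],[0,0,0.15,0,0,0],[0,0,0.15,0,0,0],[0,0,0.15,0,0,0]]]'

```text
time: 21.5
tool_pos: [499.6, -197.8, 49.8]
tcp_rot: [180.0, 0.0, 101.2]
ft_force: [-7.8, 4.7, 11.1]
finger_gap: 58.8
grip_force: 57.0
```

Contact with the board. Now release and retreat upward.

>>> play_rows --motion '[[[0,0,-0.2,0,0,0],[0,0,-0.2,0,0,0],[0,0,-0.2,0,0,0],[0,0,-0.2,0,0,0],[0,0,-0.2,0,0,0]]]' --jaw 1

```text
time: 22.0
tool_pos: [499.4, -197.8, 50.0]
tcp_rot: [180.0, 0.0, 101.1]
ft_force: [-0.5, 0.1, 0.4]
finger_gap: 85.5
grip_force: 0.0
```

>>> play_rows --motion '[[[0,0,-1.5,0,0,0],[0,0,-4,0,0,0],[0,0,-8,0,0,0],[0,0,-12,0,0,0],[0,0,-16,0,0,0]]]'

```text
time: 22.5
tool_pos: [499.2, -197.6, 212.9]
tcp_rot: [180.0, 0.0, 101.1]
ft_force: [0.4, -0.3, -0.3]
finger_gap: 85.1
grip_force: 0.0
```

>>> play_rows --motion '[[[0,0,-2,0,0,0],[0,0,-2,0,0,0],[0,0,-2,0,0,0]]]'

```text
time: 22.8
tool_pos: [499.6, -197.8, 231.1]
tcp_rot: [179.9, 0.1, 101.1]
ft_force: [0.4, 0.1, 0.0]
finger_gap: 85.3
grip_force: 0.0
```

```bash
python3 - <<'E'
from h import *
st=sensors.sense();print(st['tool_pos'],st['finger_gap'],st['ft_force'])
grab('scene','s2')
b=cv2.imread('pics/s2.png')[90:310,170:470];cv2.imwrite('pics/c3.png',cv2.resize(b,None,fx=2.6,fy=2.6,interpolation=2))
E
```

```text
[ 499.57639779 -197.83261602  231.07223078] 85.34008655437984 [0.40254115 0.11922056 0.03458553]
```

View pics/c3.png

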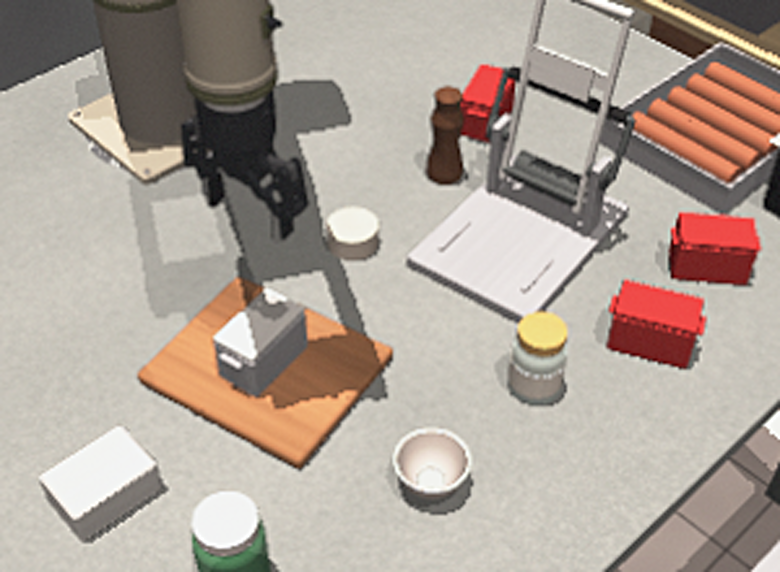

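The mould stands upright in the middle of the board (about (262,340) in the crop). The yoke is open on its stop, and the other wares are where they were.

```bash
python3 -c "
from bench import job
print(job.hand_in())"
```

```text
the job is handed in; nothing more can be done
None
```

I handed the job in: the yoke rests open on its stop at about 1.78 rad, the mould stands upright in the middle of the board, and the other wares look undisturbed; the hand-in returned no verdict.

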